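# Dock the pocket scale in its locating fence

## Robot

A 6-joint arm with a two-finger parallel gripper is mounted at the origin on a cart in front of the work surface, level with it; the furniture and walls round the work are solid. World frame = base frame: x ahead of the robot, y to its left, z up, the work surface at z = 0. Lengths are in m, angles in degrees, forces in N, time in s.
With the tool pointing down it reaches from about 0.375 to 0.9 m from the base axis. Payload 3.1 kg.
Tool frame: the origin (TCP) lies between the finger pads; the fingertips stand 11 mm ahead of it and the grasp point (between the pads) lies 8 mm behind it; z points along the fingers, y is the direction in which the jaws open and shut (so a half turn about z gives the same grasp; the last joint's range is limited). The gripper opens to 87 mm and grips with 3 to 60 N. Pads are 19 mm wide; open, the fingers measure 117 mm over their backs; the gripper's body (75 mm by 190 mm) begins 51 mm behind the grasp point.
Start: joints at [59.674, 30.224, 82.088, -0, 67.689, -10.227], TCP at [0.215, 0.587, 0.234] pointing down, gripper open.
Joint ranges: [-176.69, 176.69], [-43.24, 126.21], [12.49, 139.97], [-82, 262], [0, 151.66], [-163.58, 163.58]. Speed limits (degrees/s): [159.86, 159.86, 180, 180, 180, 180].

## Interface

Orientations are given as a 3x3 rotation matrix whose columns are the frame's x, y, z axes.
In Python, from rig import bot, vision gives the robot as it stands. The module is installed in compiled form; this text tells all that it offers.
- The arm moves only by the tool jog_arm, never from a script. Its argument "rows" is a list of rows, each an object with "dp": the shift along the tool's x, y, z in mm, a list of three; "turn": the turn, a rotation vector about the tool's x, y, z in degrees, a list of three; "grip": the opening, from 0 (shut) to 1 (fully open). A call has 1 to 10 rows; each row is the pose to reach, as a shift and turn from the pose commanded when the call began, along the tool's axes at that moment; what a row does not reach only later rows make up. A row lasts 1/10 s, in which the tool goes at most 50 mm and 8.59 degrees, less where a joint would pass 70% of its speed; a pose out of reach is approached as far as the arm can. A call with a gripper value outside its range is refused whole. The fingers move at their own pace and stop on an object; the grip force is fixed at half the most. Time passes only in rows, so rows that repeat a pose let the fingers close. It gives the time, the measured TCP pose, the force and the opening at its end, in the units of the state.
- bot.read_state(): the state, without advancing time (a new reading comes with each control period).
- vision.capture(name): name is "scene" or "top" or "wrist"; returns (picture, depth): 400x640x3 uint8, red, green, blue; 400x640 float32, m along the optical axis (not along the pixel's ray), 0 where there is no reading.
- vision.camera_info(name): a dict with "vertical_fov" (degrees; the focal length in pixels is half the picture's height over the tangent of half this angle, whatever the lens; pixels are square), "cx", "cy" (the principal point, pixels), "position" and "rotation" of the camera in the world. Camera axes: x right, y down, z forward; pixel columns grow to the right and rows downward; lengths in m; the calibration is good to about 2 mm. The wrist camera is an equidistant fisheye: a pixel r from the principal point sees the ray r / f radians off the axis. A picture is of the moment at which its call begins: read the wrist's pose just before it. camera_info takes no time and is no camera call; for the wrist camera it gives the pose at the moment of the call.
- bot.hand_in(): hands the job in, once; it reports no verdict.
The state is a dict: "time_s": time; "joint_positions": joint angles; "qvel": joint speeds; "tau": joint torques, N m; "position": TCP position; "tcp_rot": TCP orientation; "force": force on the tool from outside, world axes, zero at the start; "moment": the same for the moment, N m; "opening": opening from 0.0 (shut) to 1.0 (fully open).
Only numpy, scipy, OpenCV 4.12 (cv2) and the standard library are available. Lean on these libraries where they do the work, as an engineer would, in place of code of your own. Each camera call takes 0.05 s, during which the arm holds its last target.

## Task

Push the pocket scale along the chest top, without gripping or lifting it, until its long side lies flush against the rail of the aluminium fence. Then, with the scale flush there, push the blue sliding stop along the rail so that it brings the scale up against the fixed end stop, leaving the scale square and snug between the two stops and against the rail. Leave the other things where they stand.

Things in the scene. Friction and masses are not known exactly. Their poses are not given: they have to be found in the camera images.
- scale: Pocket scale, a flat dark and silver box, 124 mm long (its own x), 62 mm wide (its own y), 16 mm high (about 19 with its weighing plate), about 0.13 kg, lying loose on the surface in front of the fence, its long side roughly along the rail. Origin: centre of its underside; z up.
- fence: Fixed aluminium fence. Origin: on the surface at its rail's front face. x points away from the robot into the rail, y left along it; turned up to 0.15 rad. Rail: x 0 to 20, y -112 to 180, 22 mm high. Fixed end stop at the right: inner face at y = -95 mm, 16 thick, reaching forward to x = -55, 22 high. A scale that is home is centred at x = -31, y = -33 mm (long side along y).
- stop_slide (a joint): Slide of the blue sliding stop along the rail, m. 0: fully open, 0.130: limit; it grows as the stop is pushed to the fence's -y, toward the end stop: its inner face is at fence y = 0.140 - value. It meets a scale that is home at 0.111. It takes about 2 N to move and stays where it is left.
- stop_outer (a point): Centre of the outer face (facing the fence's +y) of the sliding stop's blue blade, where it is pushed; 23.5 mm above the surface, 30 mm in front of the rail's face. The blade spans fence x -58 to -2 mm, is 16 mm thick along y and stands 2 to 45 mm above the surface; over the rail a saddle (fence x -10 to 26 mm) reaches 18 mm farther out than this face.
- dropper: Bystander, loose: small amber-coloured dropper bottle with white cap, 22 mm across, 52 tall. Origin: centre of its underside.
- weight: Bystander, loose: small metal calibration weight with a knob, 19 mm across, 26 tall. Origin: centre of its underside.
- lamp: Bystander, loose: round glass spirit lamp, 73 mm across, 72 tall. Origin: centre of its underside.
- goggles: Bystander, loose: green safety goggles with black strap, 128x163x76 mm. Origin: centre of its underside.
- tape: Bystander, loose: roll of brown tape lying flat, 96 mm across, 48 tall. Origin: centre of its underside.
- dish: Bystander, loose: small white plastic weighing dish, 46 mm across, 10 tall. Origin: centre of its underside.
- rubber_stopper: Bystander, loose: black rubber stopper, 26 mm across, 26 tall. Origin: centre of its underside.
Things that resemble listed ones, but are neither listed nor needed, are in the scene too. Of the things that look like the scale, the larger one is meant.

How it is judged:
By the outcome, as a careful person would: the job done as asked, in the order asked, and still so for the second after the job is handed in, with the robot touching nothing.
It also fails if it takes over 51 s, if anything falls off the work surface, if the arm or the gripper's body presses on something with over 40 N, if the wrist force passes 120 N, or if a joint passes its speed limit or range.

## Working session

There is one attempt and no reset: what is moved stays moved. The work goes in short steps, Python scripts to look and compute and a tool call to move; the robot and the scene stay as the last step left them, time stands still between calls to the robot, and variables do not carry over. Pictures are saved under pics/ and viewed, and the job is handed in when it is done.

Besides the shell and the picture viewer there is one more tool, called after ">>>" as name(argument=value, ...) on one line, values as JSON. jog_arm: Moves the arm, as the interface text tells. Its arguments: {"type":"object","properties":{"rows":{"type":"array"}},"required":["rows"]}

```bash
mkdir -p pics; cat > h.py <<'E'
import numpy as np, cv2
from rig import bot, vision
def snap(n,fn):
    info=vision.camera_info(n)
    im,d=vision.capture(n)
    cv2.imwrite(f'pics/{fn}.png',cv2.cvtColor(im,cv2.COLOR_RGB2BGR)); np.savez(f'pics/{fn}.npz',im=im,d=d,P=np.array(info['position']),R=np.array(info['rotation']),f=200/np.tan(np.radians(info['vertical_fov']/2)),c=[info['cx'],info['cy']])
def pl(fn,uv,z):
    D=np.load(f'pics/{fn}.npz'); out=[]
    for u,v in np.atleast_2d(uv):
        r=D['R']@np.array([(u-D['c'][0])/D['f'],(v-D['c'][1])/D['f'],1]); out.append(D['P']+r*(z-D['P'][2])/r[2])
    return np.array(out)
def cloud(fn):
    D=np.load(f'pics/{fn}.npz'); d=D['d']; v,u=np.mgrid[:400,:640]
    p=np.stack([(u-D['c'][0])/D['f']*d,(v-D['c'][1])/D['f']*d,d],-1)
    return p@D['R'].T+D['P'],d>0,D['im']
E
python3 - <<'E'
from h import *
snap('scene','s0');snap('top','t0')
for n in('scene','top'):print(vision.camera_info(n))
s=bot.read_state();print(s['time_s'],s['position'],s['tcp_rot'],s['force'])
E
```

```text
{'vertical_fov': 52.40648054026382, 'cx': 312.6299409469563, 'cy': 199.6378088930194, 'position': array([-0.14264195,  0.70852416,  0.48748905]), 'rotation': array([[-0.74990309, -0.25527032,  0.61031337],
       [-0.66140822,  0.30824618, -0.68375687],
       [-0.01358393, -0.91641767, -0.39999265]])}
{'vertical_fov': 46.12814052347625, 'cx': 320.30710496501496, 'cy': 199.42142194573145, 'position': array([0.3497084 , 0.025255  , 1.34826741]), 'rotation': array([[-0.02305496, -0.99200896,  0.12404312],
       [-0.99948166,  0.02008237, -0.02516154],
       [ 0.02246939, -0.12455892, -0.99195776]])}
0.1 [0.21442081 0.58639559 0.23267368] [[-9.39109047e-01  3.43617880e-01 -9.74477792e-04]
 [ 3.43619096e-01  9.39107606e-01 -1.67993755e-03]
 [ 3.37882928e-04 -1.91249373e-03 -9.99998114e-01]] [-0.45891621 -0.2431136  -0.35937659]
```

View pics/s0.png

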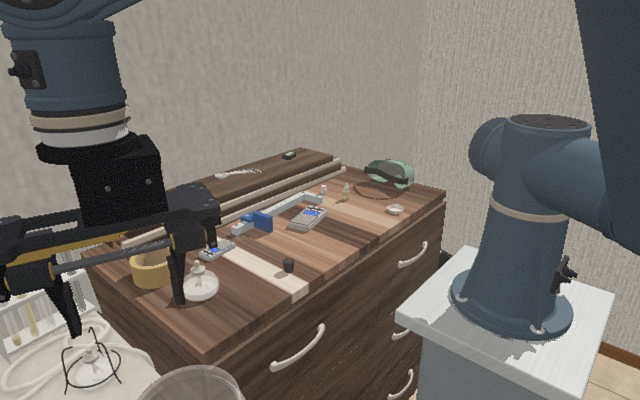

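View pics/t0.png

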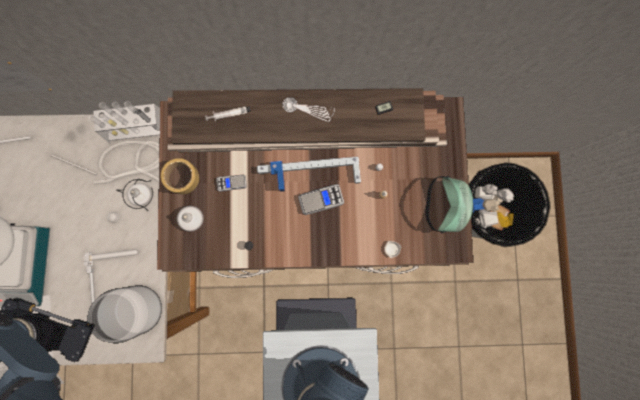

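Two things look like the scale in the top view: one at about (320,199), in front of the fence, and a smaller one at (231,183). The larger, at (320,199), is the one meant. The fence rail runs from (258,168) to (358,160), with the blue stop at (279,176) and the end stop at (357,172). I'll check this in a close crop.

```bash
python3 - <<'E'
from h import *
im=cv2.imread('pics/t0.png')
cv2.imwrite('pics/c0.png',cv2.resize(im[140:240,210:410],None,fx=4,fy=4,interpolation=cv2.INTER_CUBIC))
im=cv2.imread('pics/s0.png')
cv2.imwrite('pics/c1.png',cv2.resize(im[170:280,190:390],None,fx=4,fy=4,interpolation=cv2.INTER_CUBIC))
E
```

```text
(no output)
```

View pics/c0.png

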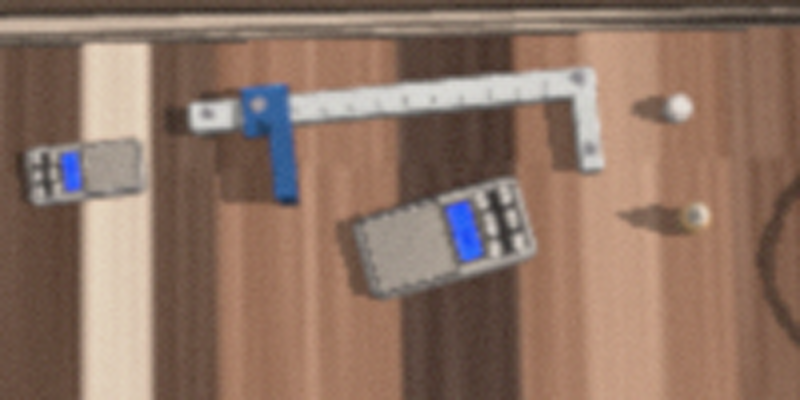

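View pics/c1.png

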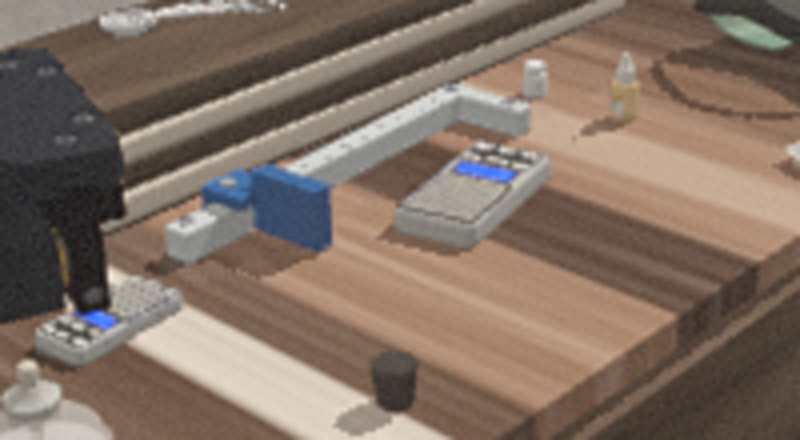

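The crops confirm it: the large scale has crop corners of about (355,225), (515,178), (535,247) and (378,298). It lies clear of the blue stop and the end stop. Now I'll measure it.

```bash
cat >> h.py <<'E'
def fr(p,O,th):
    # fence frame from world: x axis (cos,sin)
    c,s=np.cos(th),np.sin(th); q=np.atleast_2d(p)[:,:2]-O
    return np.c_[q@[c,s],q@[-s,c]]
def tow(q,O,th):
    c,s=np.cos(th),np.sin(th); q=np.atleast_2d(q); return O+np.c_[q[:,0]*c-q[:,1]*s,q[:,0]*s+q[:,1]*c]
E
python3 - <<'E'
from h import *
f=lambda a:np.array(a,float)/4+[210-.375,140-.375]
sc=pl('t0',f([(355,226),(516,178),(535,247),(378,299)]),.015)
print(sc.round(4));e=np.linalg.norm(np.diff(sc[[0,1,2,3,0]],axis=0),axis=1);print(e)
rl=pl('t0',f([(192,131),(573,98),(190,104),(592,69)]),.022);print('rail',rl.round(4))
es=pl('t0',f([(573,98),(582,170),(603,168)]),.022);print('es',es.round(4))
bl=pl('t0',f([(278,202),(298,201),(291,140)]),.045);print('blade',bl.round(4))
P,ok,im=cloud('t0')
# blue lines; height map region
m=ok&(P[...,2]>.012)&(P[...,2]<.06)&(P[...,0]>.35)&(P[...,0]<.7)&(abs(P[...,1])<.35)
n,l,st,c=cv2.connectedComponentsWithStats(m.astype(np.uint8))
for i in range(1,n):
    if st[i,4]>15:
        q=P[l==i];print(st[i],q.mean(0).round(3),q.min(0).round(3),q.max(0).round(3))
E
```

```text
[[ 0.5272  0.054   0.015 ]
 [ 0.5597 -0.0623  0.015 ]
 [ 0.5095 -0.0745  0.015 ]
 [ 0.4745  0.0385  0.015 ]]
[0.12068941 0.05169427 0.11829577 0.05496663]
rail [[ 0.5971  0.169   0.022 ]
 [ 0.616  -0.1045  0.022 ]
 [ 0.6167  0.1703  0.022 ]
 [ 0.637  -0.1189  0.022 ]]
es [[ 0.616  -0.1045  0.022 ]
 [ 0.5635 -0.1093  0.022 ]
 [ 0.5646 -0.1244  0.022 ]]
blade [[0.5412 0.1068 0.045 ]
 [0.5417 0.0929 0.045 ]
 [0.5851 0.0972 0.045 ]]
[425 131   8   7  18] [ 0.692 -0.318  0.058] [ 0.683 -0.329  0.056] [ 0.7   -0.308  0.06 ]
[192 137 246  15 818] [ 0.667 -0.021  0.037] [ 0.659 -0.344  0.012] [0.683 0.35  0.06 ]
[ 258  157  103   34 1024] [0.608 0.024 0.026] [ 0.544 -0.124  0.012] [0.638 0.168 0.053]
[376 164   7   7  36] [ 0.607 -0.18   0.022] [ 0.599 -0.189  0.013] [ 0.616 -0.171  0.03 ]
[192 166   7  21 101] [0.587 0.345 0.039] [0.561 0.339 0.012] [0.616 0.35  0.056]
[217 175  29  15 162] [0.572 0.243 0.015] [0.552 0.206 0.012] [0.592 0.286 0.021]
[426 176  16  37  88] [ 0.528 -0.316  0.053] [ 0.47  -0.349  0.038] [ 0.572 -0.3    0.06 ]
[299 185  45  30 846] [ 0.517 -0.01   0.018] [ 0.475 -0.074  0.012] [0.558 0.052 0.026]
[380 191   8   8  51] [ 0.525 -0.187  0.033] [ 0.516 -0.2    0.012] [ 0.536 -0.178  0.056]
[191 206  13  25 211] [0.469 0.339 0.032] [0.437 0.325 0.012] [0.505 0.35  0.058]
[426 214  19  19  82] [ 0.434 -0.321  0.047] [ 0.414 -0.349  0.013] [ 0.465 -0.3    0.06 ]
[244 241  10  10  70] [0.39  0.195 0.026] [0.377 0.183 0.02 ] [0.402 0.208 0.033]
```

```bash
cat >> h.py <<'E'
O=np.array([.6095,-.010]); TH=.069
from scipy.spatial.transform import Rotation as Ro
def plan(fx,fy,z,th=TH):
    s=bot.read_state(); R=np.array(s['tcp_rot']); p=np.array(s['position'])
    t=np.r_[tow([fx,fy],O,TH)[0],z]
    c,sn=np.cos(th),np.sin(th)
    G=np.array([[-c,-sn,0],[-sn,c,0],[0,0,-1.]])
    print('t',s['time_s'],'fence now',(fr(p,O,TH)*1000).round(1),'z',p[2].round(4),'F',np.round(s['force'],1),'op',s['opening'])
    print('dp',(R.T@(t-p)*1000).round(1),'turn',Ro.from_matrix(R.T@G).as_rotvec(degrees=True).round(2))
E
python3 - <<'E'
from h import *
print((fr([.5177,-.0111],O,TH)*1000).round(1))
plan(-.165,.006,.15)
E
```

```text
[[-91.7   5.2]]
t 0.1 fence now [[-353.   622.2]] z 0.2327 F [-0.5 -0.2 -0.4] op 0.9954874551955514
dp [-422.9 -485.9   83.5] turn [ -0.1   -0.04 -24.05]
```

>>> jog_arm(rows=[{"dp": [-30, -35, 0], "turn": [0, 0, -2], "grip": 0.7}, {"dp": [-60, -69, 0], "turn": [0, 0, -4], "grip": 0.7}, {"dp": [-90, -104, 0], "turn": [0, 0, -6], "grip": 0.7}, {"dp": [-120, -138, 0], "turn": [0, 0, -8], "grip": 0.7}, {"dp": [-150, -173, 0], "turn": [0, 0, -10], "grip": 0.7}, {"dp": [-180, -207, 0], "turn": [0, 0, -12], "grip": 0.7}, {"dp": [-210, -242, 0], "turn": [0, 0, -14], "grip": 0.7}, {"dp": [-240, -276, 0], "turn": [0, 0, -16], "grip": 0.7}, {"dp": [-270, -310, 0], "turn": [0, 0, -18], "grip": 0.7}, {"dp": [-300, -345, 0], "turn": [0, 0, -20], "grip": 0.7}])

```text
time_s: 1.1
position: [0.3781, 0.1582, 0.2335]
tcp_rot: [[-1.0, 0.0, 0.0], [0.0, 1.0, 0.0], [-0.0, 0.0, -1.0]]
force: [0.6, 0.6, 0.4]
opening: 0.695
```

```bash
python3 - <<'E'
from h import *
plan(-.165,.006,.10)
E
```

```text
t 1.1 fence now [[-219.2  183.7]] z 0.2335 F [0.6 0.6 0.4] op 0.6950866392216795
dp [ -66.3 -173.6  133.5] turn [ 0.01  0.01 -3.96]
```

>>> jog_arm(rows=[{"dp": [-15, -40, 0], "turn": [0, 0, -1], "grip": 0.7}, {"dp": [-30, -80, 10], "turn": [0, 0, -2], "grip": 0.7}, {"dp": [-45, -118, 30], "turn": [0, 0, -3], "grip": 0.7}, {"dp": [-60, -155, 55], "turn": [0, 0, -4], "grip": 0.7}, {"dp": [-66, -173, 90], "turn": [0, 0, -4], "grip": 0.7}, {"dp": [-66, -173, 120], "turn": [0, 0, -4], "grip": 0.7}, {"dp": [-66, -173, 133], "turn": [0, 0, -4], "grip": 0.7}, {"dp": [-66, -173, 133], "turn": [0, 0, -4], "grip": 0.7}])

```text
time_s: 1.9
position: [0.4421, -0.0132, 0.0986]
tcp_rot: [[-0.998, -0.067, -0.005], [-0.067, 0.998, 0.002], [0.005, 0.002, -1.0]]
force: [0.0, -0.2, -0.2]
opening: 0.699
```

```bash
python3 - <<'E'
from h import *
snap('top','t1');snap('scene','s1');snap('wrist','w1')
plan(-.165,.006,.017)
im=cv2.imread('pics/t1.png')
cv2.imwrite('pics/c2.png',cv2.resize(im[140:240,210:410],None,fx=4,fy=4,interpolation=cv2.INTER_CUBIC))
E
```

```text
t 2.05 fence now [[-165.3    8.2]] z 0.1011 F [ 0.1 -0.3 -0.3] op 0.7000015189256644
dp [-0.2 -2.1 84.1] turn [-0.02  0.05 -0.03]
```

View pics/s1.png

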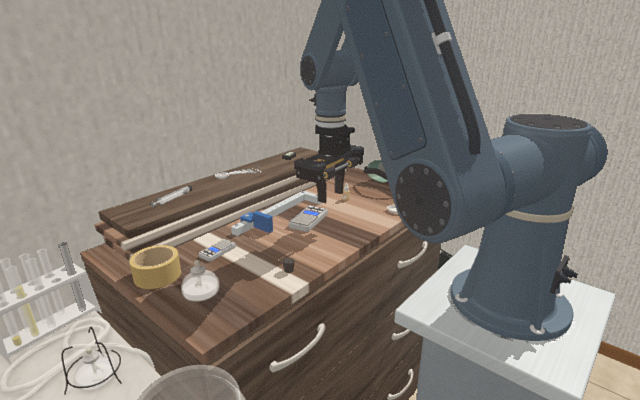

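View pics/w1.png

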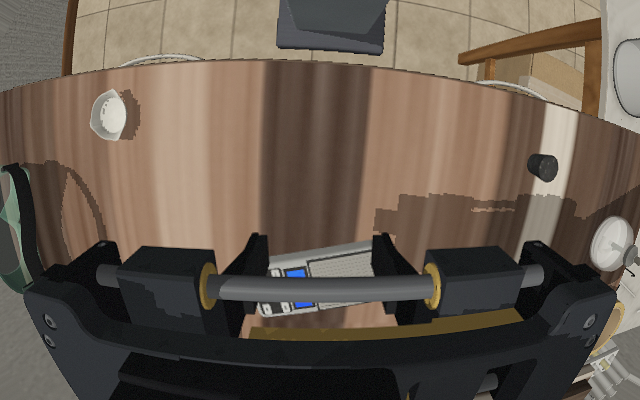

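The gripper is just in front of the scale. In the wrist view the scale appears between the fingers at about (310,280), beyond them. The space below the fingers is free, so I'll descend.

>>> jog_arm(rows=[{"dp": [0, -2, 30], "turn": [0, 0, 0], "grip": 0.7}, {"dp": [0, -2, 55], "turn": [0, 0, 0], "grip": 0.7}, {"dp": [0, -2, 72], "turn": [0, 0, 0], "grip": 0.7}, {"dp": [0, -2, 82], "turn": [0, 0, 0], "grip": 0.7}, {"dp": [0, -2, 83], "turn": [0, 0, 0], "grip": 0.7}, {"dp": [0, -2, 83], "turn": [0, 0, 0], "grip": 0.7}])

```text
time_s: 2.65
position: [0.4443, -0.0153, 0.0182]
tcp_rot: [[-0.998, -0.068, 0.001], [-0.068, 0.998, -0.0], [-0.001, -0.0, -1.0]]
force: [-0.5, -0.4, 0.4]
opening: 0.702
```

```bash
python3 - <<'E'
from h import *
snap('wrist','w2')
plan(-.0735,.006,.017)
E
```

```text
t 2.7 fence now [[-165.1    6.1]] z 0.0184 F [-0.7  1.1 -0.4] op 0.7010989972816077
dp [-91.6  -0.    1.5] turn [-0.04  0.1  -0.03]
```

View pics/w2.png

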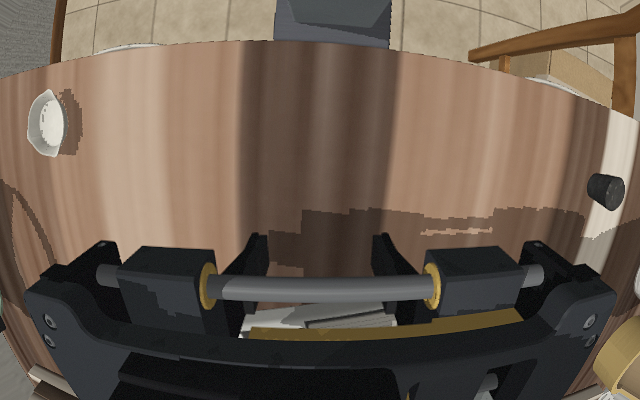

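>>> jog_arm(rows=[{"dp": [-6, 0, 1], "turn": [0, 0, 0], "grip": 0.7}, {"dp": [-12, 0, 1], "turn": [0, 0, 0], "grip": 0.7}, {"dp": [-18, 0, 1], "turn": [0, 0, 0], "grip": 0.7}, {"dp": [-24, 0, 1], "turn": [0, 0, 0], "grip": 0.7}, {"dp": [-30, 0, 1], "turn": [0, 0, 0], "grip": 0.7}, {"dp": [-36, 0, 1], "turn": [0, 0, 0], "grip": 0.7}, {"dp": [-42, 0, 1], "turn": [0, 0, 0], "grip": 0.7}, {"dp": [-48, 0, 1], "turn": [0, 0, 0], "grip": 0.7}, {"dp": [-54, 0, 1], "turn": [0, 0, 0], "grip": 0.7}, {"dp": [-60, 0, 1], "turn": [0, 0, 0], "grip": 0.7}])

```text
time_s: 3.7
position: [0.5041, -0.0112, 0.0165]
tcp_rot: [[-0.998, -0.068, -0.0], [-0.068, 0.998, -0.0], [0.0, -0.0, -1.0]]
force: [-1.0, 1.2, -0.7]
opening: 0.702
```

>>> jog_arm(rows=[{"dp": [-4, 0, 0], "turn": [0, 0, 0], "grip": 0.7}, {"dp": [-8, 0, 0], "turn": [0, 0, 0], "grip": 0.7}, {"dp": [-12, 0, 0], "turn": [0, 0, 0], "grip": 0.7}, {"dp": [-16, 0, 0], "turn": [0, 0, 0], "grip": 0.7}, {"dp": [-20, 0, 0], "turn": [0, 0, 0], "grip": 0.7}, {"dp": [-22, 0, 0], "turn": [0, 0, 0], "grip": 0.7}])

```text
time_s: 4.3
position: [0.5262, -0.0098, 0.0166]
tcp_rot: [[-0.998, -0.068, 0.001], [-0.068, 0.998, -0.0], [-0.001, -0.0, -1.0]]
force: [-0.9, -0.5, 0.9]
opening: 0.698
```

```bash
python3 - <<'E'
from h import *
snap('top','t3');snap('scene','s3')
plan(-.0715,.006,.017)
im=cv2.imread('pics/t3.png')
a=cv2.resize(im[140:215,230:380],None,fx=5,fy=5,interpolation=cv2.INTER_CUBIC)[:, :]
cv2.imwrite('pics/c3.png',a)
im=cv2.imread('pics/s3.png')
cv2.imwrite('pics/c4.png',cv2.resize(im[170:260,220:370],None,fx=5,fy=5,interpolation=cv2.INTER_CUBIC))
E
```

```text
t 4.4 fence now [[-83.1   6. ]] z 0.0166 F [-1.2 -0.2  0.6] op 0.6991954338824878
dp [-11.6   0.   -0.4] turn [-0.02  0.06 -0.05]
```

View pics/c3.png

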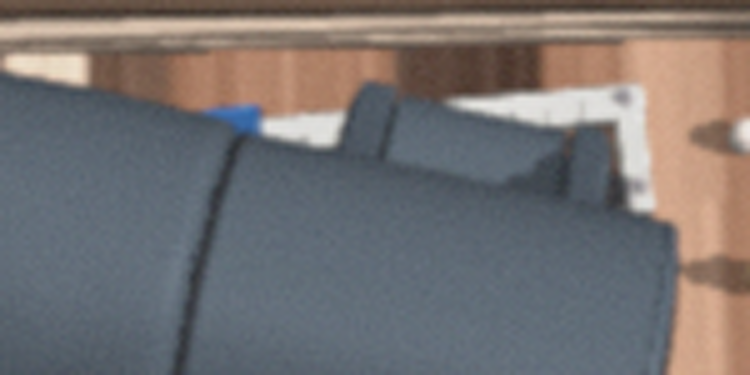

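View pics/c4.png

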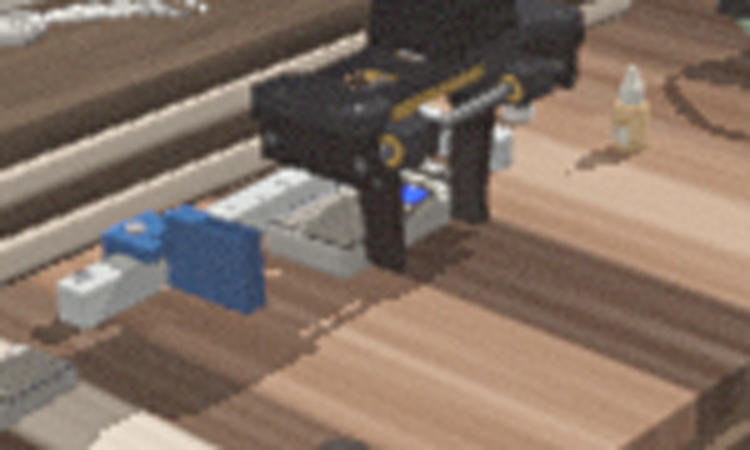

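The scale is square to the rail and about 10 mm short of it. I'll continue slowly until the force rises.

>>> jog_arm(rows=[{"dp": [-3, 0, 0], "turn": [0, 0, 0], "grip": 0.7}, {"dp": [-5, 0, 0], "turn": [0, 0, 0], "grip": 0.7}, {"dp": [-7, 0, 0], "turn": [0, 0, 0], "grip": 0.7}, {"dp": [-9, 0, 0], "turn": [0, 0, 0], "grip": 0.7}, {"dp": [-10, 0, 0], "turn": [0, 0, 0], "grip": 0.7}, {"dp": [-10, 0, 0], "turn": [0, 0, 0], "grip": 0.7}])

```text
time_s: 5.0
position: [0.536, -0.0091, 0.0166]
tcp_rot: [[-0.998, -0.068, 0.001], [-0.068, 0.998, -0.0], [-0.001, -0.0, -1.0]]
force: [-0.2, -0.3, -0.4]
opening: 0.7
```

>>> jog_arm(rows=[{"dp": [-1, 0, 0], "turn": [0, 0, 0], "grip": 0.7}, {"dp": [-2, 0, 0], "turn": [0, 0, 0], "grip": 0.7}, {"dp": [-2, 0, 0], "turn": [0, 0, 0], "grip": 0.7}])

```text
time_s: 5.3
position: [0.5368, -0.0088, 0.0165]
tcp_rot: [[-0.998, -0.068, -0.002], [-0.068, 0.998, 0.0], [0.002, 0.0, -1.0]]
force: [-1.1, -1.1, 1.7]
opening: 0.696
```

>>> jog_arm(rows=[{"dp": [-1, 0, 0], "turn": [0, 0, 0], "grip": 0.7}, {"dp": [-1.5, 0, 0], "turn": [0, 0, 0], "grip": 0.7}, {"dp": [-1.5, 0, 0], "turn": [0, 0, 0], "grip": 0.7}, {"dp": [-1.5, 0, 0], "turn": [0, 0, 0], "grip": 0.7}])

```text
time_s: 5.7
position: [0.5369, -0.0087, 0.0164]
tcp_rot: [[-0.998, -0.069, -0.005], [-0.069, 0.998, 0.0], [0.005, 0.001, -1.0]]
force: [-5.2, -2.7, 2.9]
opening: 0.699
```

```bash
python3 - <<'E'
from h import *
plan(-.0715,.006,.017)
E
```

```text
t 5.7 fence now [[-72.4   6.3]] z 0.0164 F [-5.2 -2.7  2.9] op 0.6993521731540131
dp [-0.9 -0.3 -0.6] turn [ 0.04 -0.26 -0.02]
```

The force has risen and the TCP has stalled, so the scale is pressed against the rail. I'll back off and look.

>>> jog_arm(rows=[{"dp": [-1, 0, 0], "turn": [0, 0, 0], "grip": 0.7}, {"dp": [-1, 0, 0], "turn": [0, 0, 0], "grip": 0.7}, {"dp": [2, 0, 0], "turn": [0, 0, 0], "grip": 0.7}, {"dp": [12, 0, 0], "turn": [0, 0, 0], "grip": 0.7}, {"dp": [30, 0, 0], "turn": [0, 0, 0], "grip": 0.7}, {"dp": [50, 0, -20], "turn": [0, 0, 0], "grip": 0.4}, {"dp": [70, 30, -60], "turn": [0, 0, 0], "grip": 0}, {"dp": [80, 65, -90], "turn": [0, 0, 0], "grip": 0}, {"dp": [80, 105, -110], "turn": [0, 0, 0], "grip": 0}, {"dp": [80, 145, -110], "turn": [0, 0, 0], "grip": 0}])

```text
time_s: 6.7
position: [0.4511, 0.1318, 0.1295]
tcp_rot: [[-0.998, -0.067, 0.008], [-0.067, 0.998, 0.001], [-0.008, 0.0, -1.0]]
force: [1.2, -0.2, 0.7]
opening: 0.329
```

>>> jog_arm(rows=[{"dp": [0, 40, 0], "turn": [0, 0, 0], "grip": 0}, {"dp": [0, 60, 0], "turn": [0, 0, 0], "grip": 0}, {"dp": [0, 60, 0], "turn": [0, 0, 0], "grip": 0}])

```text
time_s: 7.0
position: [0.4453, 0.1928, 0.1269]
tcp_rot: [[-0.997, -0.072, 0.003], [-0.072, 0.997, 0.001], [-0.003, 0.001, -1.0]]
force: [0.3, 0.1, -0.4]
opening: 0.064
```

```bash
python3 - <<'E'
from h import *
snap('top','t4');snap('scene','s4')
plan(-.034,.16,.15)
im=cv2.imread('pics/t4.png')
cv2.imwrite('pics/c5.png',cv2.resize(im[140:215,230:380],None,fx=5,fy=5,interpolation=cv2.INTER_CUBIC))
im=cv2.imread('pics/s4.png')
cv2.imwrite('pics/c6.png',cv2.resize(im[170:260,220:370],None,fx=5,fy=5,interpolation=cv2.INTER_CUBIC))
E
```

```text
t 7.1 fence now [[-150.   211.3]] z 0.1266 F [-1.1 -0.5 -0.4] op 0.02185504856693987
dp [-116.   -51.4  -23.3] turn [-0.01  0.05  0.03]
```

View pics/c5.png

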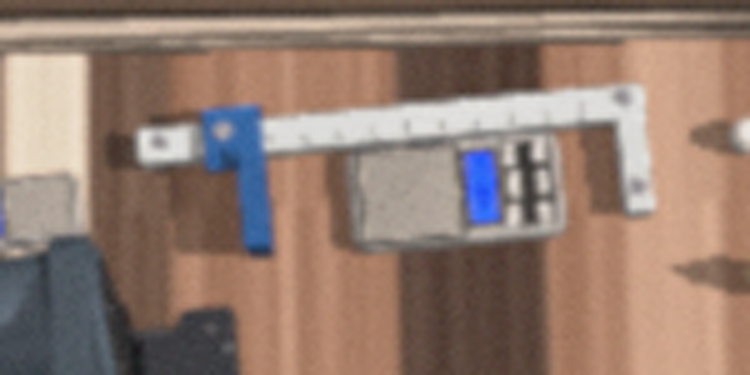

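View pics/c6.png

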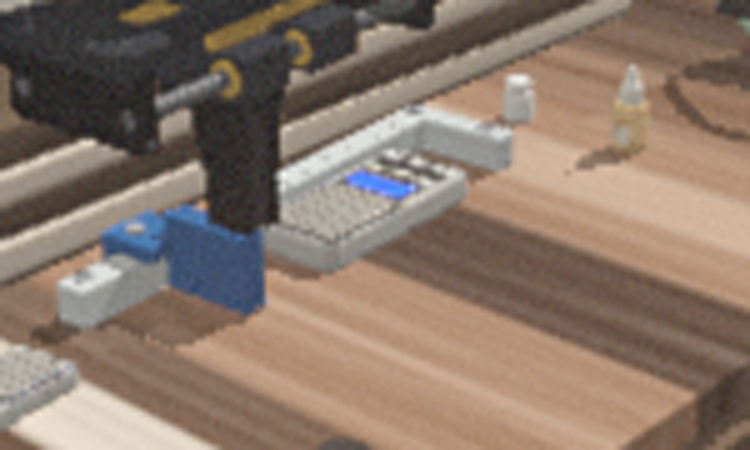

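The scale is flush and parallel to the rail: its front edge in the crop runs (357,249) to (560,229) and the rail edge (140,165) to (615,122). Next is the outer side of the blue stop.

>>> jog_arm(rows=[{"dp": [-30, -12, 0], "turn": [0, 0, 0], "grip": 0}, {"dp": [-65, -26, 0], "turn": [0, 0, 0], "grip": 0}, {"dp": [-100, -40, 0], "turn": [0, 0, 0], "grip": 0}, {"dp": [-114, -46, 10], "turn": [0, 0, 0], "grip": 0}, {"dp": [-114, -46, 40], "turn": [0, 0, 0], "grip": 0}, {"dp": [-114, -46, 65], "turn": [0, 0, 0], "grip": 0}, {"dp": [-114, -46, 65], "turn": [0, 0, 0], "grip": 0}])

```text
time_s: 7.8
position: [0.558, 0.1508, 0.0576]
tcp_rot: [[-0.998, -0.066, -0.01], [-0.066, 0.998, -0.001], [0.01, 0.0, -1.0]]
force: [-1.2, -0.2, -0.2]
opening: 0.002
```

```bash
python3 - <<'E'
from h import *
snap('scene','s5')
plan(-.036,.165,.025)
im=cv2.imread('pics/s5.png')
cv2.imwrite('pics/c7.png',cv2.resize(im[150:270,190:370],None,fx=4,fy=4,interpolation=cv2.INTER_CUBIC))
E
```

```text
t 7.85 fence now [[-38.8 164.2]] z 0.0594 F [0.  0.6 0.7] op 0.01104324981237957
dp [-3.   0.8 34.4] turn [ 0.   -0.38 -0.13]
```

View pics/c7.png

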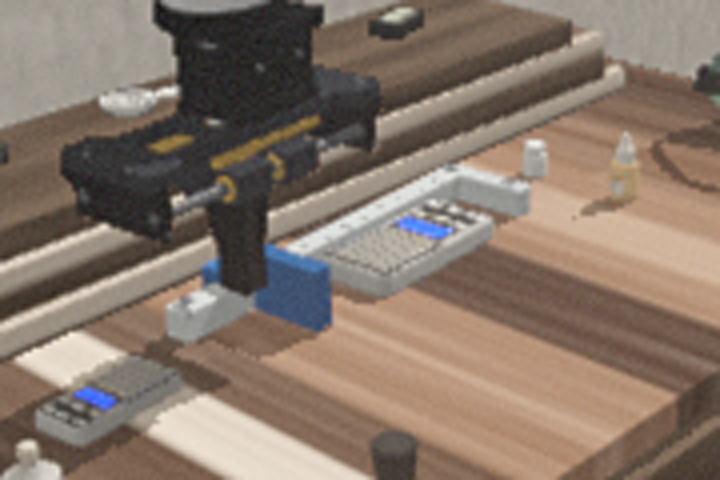

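The fingers are clear on the outer side of the blue stop. I'll descend.

>>> jog_arm(rows=[{"dp": [0, 0, 15], "turn": [0, 0, 0], "grip": 0}, {"dp": [0, 0, 28], "turn": [0, 0, 0], "grip": 0}, {"dp": [0, 0, 34], "turn": [0, 0, 0], "grip": 0}, {"dp": [0, 0, 34], "turn": [0, 0, 0], "grip": 0}])

```text
time_s: 8.25
position: [0.5614, 0.1522, 0.0267]
tcp_rot: [[-0.998, -0.068, -0.002], [-0.068, 0.998, -0.0], [0.002, -0.0, -1.0]]
force: [-0.3, -0.4, 0.1]
opening: 0.002
```

>>> jog_arm(rows=[{"dp": [0, -5, 0], "turn": [0, 0, 0], "grip": 0}, {"dp": [0, -10, 0], "turn": [0, 0, 0], "grip": 0}, {"dp": [0, -15, 0], "turn": [0, 0, 0], "grip": 0}, {"dp": [0, -20, 0], "turn": [0, 0, 0], "grip": 0}, {"dp": [0, -25, 0], "turn": [0, 0, 0], "grip": 0}, {"dp": [0, -30, 0], "turn": [0, 0, 0], "grip": 0}, {"dp": [0, -35, 0], "turn": [0, 0, 0], "grip": 0}, {"dp": [0, -40, 0], "turn": [0, 0, 0], "grip": 0}])

```text
time_s: 9.05
position: [0.565, 0.1122, 0.0276]
tcp_rot: [[-0.998, -0.068, 0.0], [-0.068, 0.998, 0.001], [-0.0, 0.001, -1.0]]
force: [-0.0, 3.2, -0.5]
opening: 0.004
```

```bash
python3 - <<'E'
from h import *
snap('scene','s6')
plan(-.036,.060,.025)
im=cv2.imread('pics/s6.png')
cv2.imwrite('pics/c8.png',cv2.resize(im[150:270,190:370],None,fx=4,fy=4,interpolation=cv2.INTER_CUBIC))
E
```

```text
t 9.1 fence now [[-35.9 124.2]] z 0.0276 F [0.3 0.5 0.7] op 0.007663316863527421
dp [ -0.  -64.2   2.6] turn [ 0.    0.02 -0.08]
```

View pics/c8.png

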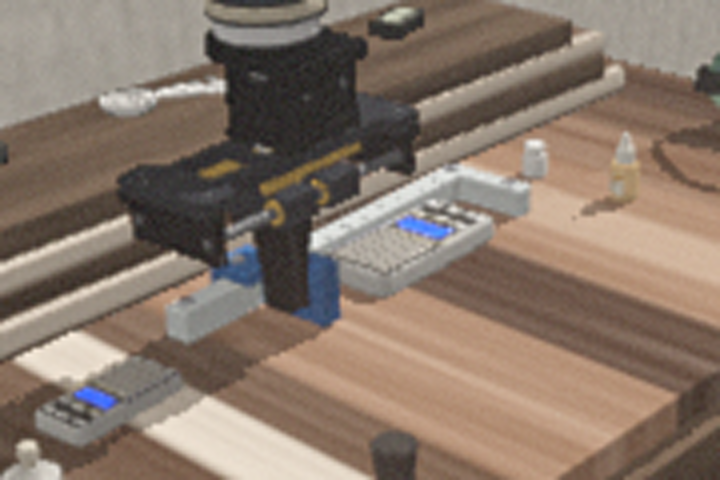

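The blue stop moves with the fingers. I'll continue to about 8 mm short, then creep.

>>> jog_arm(rows=[{"dp": [0, -5, 0], "turn": [0, 0, 0], "grip": 0}, {"dp": [0, -10, 0], "turn": [0, 0, 0], "grip": 0}, {"dp": [0, -15, 0], "turn": [0, 0, 0], "grip": 0}, {"dp": [0, -20, 0], "turn": [0, 0, 0], "grip": 0}, {"dp": [0, -25, 0], "turn": [0, 0, 0], "grip": 0}, {"dp": [0, -30, 0], "turn": [0, 0, 0], "grip": 0}, {"dp": [0, -35, 0], "turn": [0, 0, 0], "grip": 0}, {"dp": [0, -39, 0], "turn": [0, 0, 0], "grip": 0}, {"dp": [0, -43, 0], "turn": [0, 0, 0], "grip": 0}, {"dp": [0, -47, 0], "turn": [0, 0, 0], "grip": 0}])

```text
time_s: 10.1
position: [0.5684, 0.0652, 0.0276]
tcp_rot: [[-0.998, -0.068, 0.001], [-0.068, 0.998, 0.0], [-0.001, 0.0, -1.0]]
force: [1.6, 3.0, 0.4]
opening: 0.009
```

>>> jog_arm(rows=[{"dp": [0, -3, 0], "turn": [0, 0, 0], "grip": 0}, {"dp": [0, -6, 0], "turn": [0, 0, 0], "grip": 0}, {"dp": [0, -8, 0], "turn": [0, 0, 0], "grip": 0}, {"dp": [0, -10, 0], "turn": [0, 0, 0], "grip": 0}, {"dp": [0, -10, 0], "turn": [0, 0, 0], "grip": 0}])

```text
time_s: 10.6
position: [0.5685, 0.0551, 0.0276]
tcp_rot: [[-0.998, -0.068, -0.001], [-0.068, 0.998, -0.0], [0.001, -0.0, -1.0]]
force: [0.5, 1.0, 0.5]
opening: 0.002
```

```bash
python3 - <<'E'
from h import *
snap('scene','s7')
plan(-.036,.060,.025)
im=cv2.imread('pics/s7.png')
cv2.imwrite('pics/c9.png',cv2.resize(im[150:270,190:370],None,fx=4,fy=4,interpolation=cv2.INTER_CUBIC))
E
```

```text
t 10.65 fence now [[-36.8  67.8]] z 0.0275 F [0.  1.2 0.5] op 0.006705344627440569
dp [-0.8 -7.8  2.5] turn [-0.02 -0.08 -0.04]
```

View pics/c9.png

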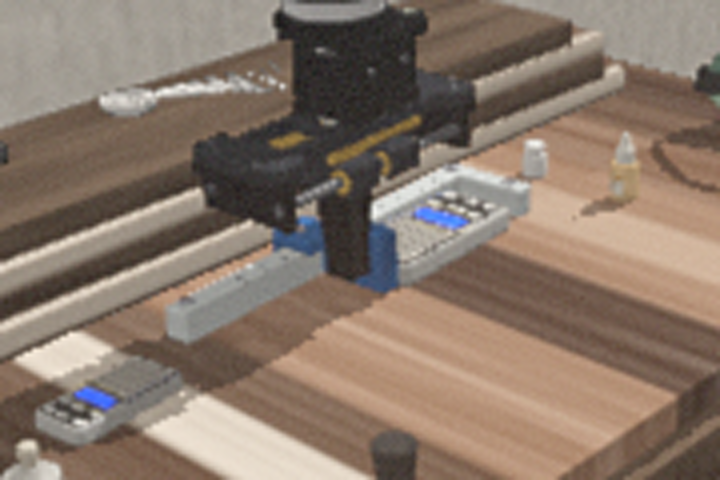

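Only a small gap to the end stop remains. I'll creep on until it makes contact.

>>> jog_arm(rows=[{"dp": [0, -1.5, 0], "turn": [0, 0, 0], "grip": 0}, {"dp": [0, -3, 0], "turn": [0, 0, 0], "grip": 0}, {"dp": [0, -4.5, 0], "turn": [0, 0, 0], "grip": 0}, {"dp": [0, -5, 0], "turn": [0, 0, 0], "grip": 0}, {"dp": [0, -5, 0], "turn": [0, 0, 0], "grip": 0}])

```text
time_s: 11.15
position: [0.5685, 0.0503, 0.0274]
tcp_rot: [[-0.998, -0.068, -0.001], [-0.068, 0.998, 0.0], [0.001, 0.0, -1.0]]
force: [-0.5, 1.3, -0.3]
opening: 0.002
```

>>> jog_arm(rows=[{"dp": [0, -1, 0], "turn": [0, 0, 0], "grip": 0}, {"dp": [0, -2, 0], "turn": [0, 0, 0], "grip": 0}, {"dp": [0, -2, 0], "turn": [0, 0, 0], "grip": 0}])

```text
time_s: 11.45
position: [0.5687, 0.0483, 0.0274]
tcp_rot: [[-0.998, -0.068, -0.001], [-0.068, 0.998, 0.0], [0.001, 0.0, -1.0]]
force: [-0.9, 2.6, 2.2]
opening: 0.001
```

>>> jog_arm(rows=[{"dp": [0, -1, 0], "turn": [0, 0, 0], "grip": 0}, {"dp": [0, -1.5, 0], "turn": [0, 0, 0], "grip": 0}, {"dp": [0, -1.5, 0], "turn": [0, 0, 0], "grip": 0}])

```text
time_s: 11.75
position: [0.5688, 0.0469, 0.0274]
tcp_rot: [[-0.998, -0.068, -0.001], [-0.068, 0.998, 0.0], [0.001, 0.0, -1.0]]
force: [-1.0, 2.3, 0.6]
opening: 0.004
```

```bash
python3 - <<'E'
from h import *
plan(-.036,.060,.025)
E
```

```text
t 11.75 fence now [[-36.6  59.5]] z 0.0274 F [-1.   2.3  0.6] op 0.0038899838787870137
dp [-0.6  0.5  2.4] turn [ 0.   -0.06 -0.05]
```

>>> jog_arm(rows=[{"dp": [0, -1, 0], "turn": [0, 0, 0], "grip": 0}, {"dp": [0, -1, 0], "turn": [0, 0, 0], "grip": 0}, {"dp": [0, -1, 0], "turn": [0, 0, 0], "grip": 0}])

```text
time_s: 12.05
position: [0.5692, 0.0458, 0.0275]
tcp_rot: [[-0.998, -0.068, -0.0], [-0.068, 0.998, -0.0], [0.0, -0.0, -1.0]]
force: [-1.0, 2.6, -0.1]
opening: 0.007
```

>>> jog_arm(rows=[{"dp": [0, -1, 0], "turn": [0, 0, 0], "grip": 0}, {"dp": [0, -1, 0], "turn": [0, 0, 0], "grip": 0}, {"dp": [0, -1, 0], "turn": [0, 0, 0], "grip": 0}])

```text
time_s: 12.35
position: [0.5695, 0.0448, 0.0275]
tcp_rot: [[-0.998, -0.068, 0.0], [-0.068, 0.998, -0.0], [-0.0, -0.0, -1.0]]
force: [-1.1, 0.9, -0.4]
opening: 0.003
```

```bash
python3 - <<'E'
from h import *
snap('scene','s8')
plan(-.036,.060,.025)
im=cv2.imread('pics/s8.png')
cv2.imwrite('pics/c10.png',cv2.resize(im[170:250,240:360],None,fx=6,fy=6,interpolation=cv2.INTER_CUBIC))
E
```

```text
t 12.4 fence now [[-36.1  57.5]] z 0.0275 F [-1.2  2.5 -0.8] op 0.001474103527069096
dp [-0.1  2.5  2.5] turn [-0.01  0.01 -0.05]
```

View pics/c10.png

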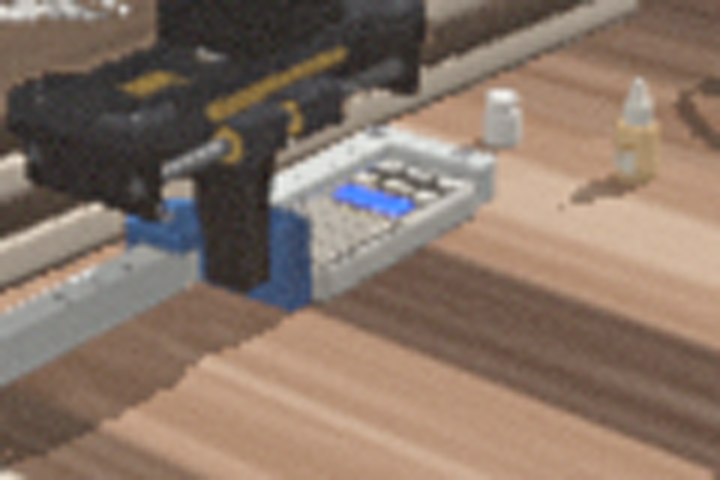

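>>> jog_arm(rows=[{"dp": [0, -1, 0], "turn": [0, 0, 0], "grip": 0}, {"dp": [0, -1, 0], "turn": [0, 0, 0], "grip": 0}, {"dp": [0, -1, 0], "turn": [0, 0, 0], "grip": 0}])

```text
time_s: 12.7
position: [0.5696, 0.0438, 0.0276]
tcp_rot: [[-0.998, -0.068, 0.0], [-0.068, 0.998, -0.0], [-0.0, -0.0, -1.0]]
force: [-2.1, 2.5, 0.2]
opening: 0.002
```

>>> jog_arm(rows=[{"dp": [0, -1, 0], "turn": [0, 0, 0], "grip": 0}, {"dp": [0, -1, 0], "turn": [0, 0, 0], "grip": 0}, {"dp": [0, -1, 0], "turn": [0, 0, 0], "grip": 0}])

```text
time_s: 13.0
position: [0.5697, 0.0429, 0.0275]
tcp_rot: [[-0.998, -0.068, 0.0], [-0.068, 0.998, -0.0], [-0.0, -0.0, -1.0]]
force: [-1.2, 1.9, -0.7]
opening: 0.006
```

```bash
python3 - <<'E'
from h import *
snap('scene','s9');snap('top','t9');snap('wrist','w9')
plan(-.036,.060,.025)
im=cv2.imread('pics/s9.png')
cv2.imwrite('pics/c11.png',cv2.resize(im[170:250,240:360],None,fx=6,fy=6,interpolation=cv2.INTER_CUBIC))
im=cv2.imread('pics/t9.png')
cv2.imwrite('pics/c12.png',cv2.resize(im[140:215,250:380],None,fx=6,fy=6,interpolation=cv2.INTER_CUBIC))
E
```

```text
t 13.15 fence now [[-36.1  55.5]] z 0.0276 F [-1.3  1.7  0.1] op 0.004003874560303134
dp [-0.1  4.5  2.6] turn [-0.01  0.01 -0.05]
```

View pics/c11.png

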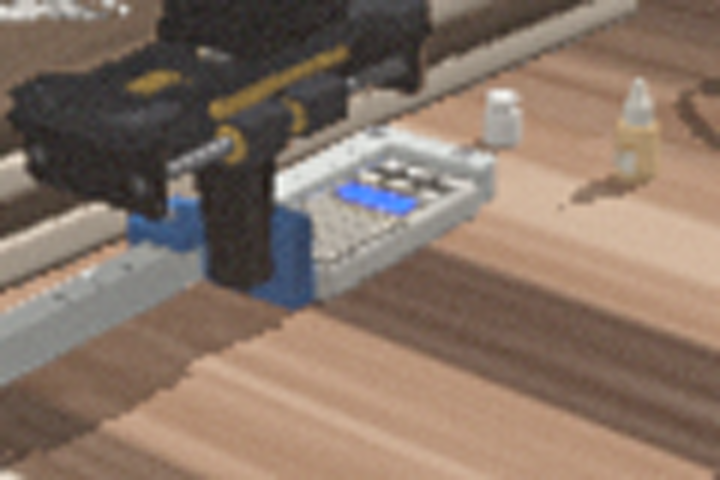

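View pics/c12.png

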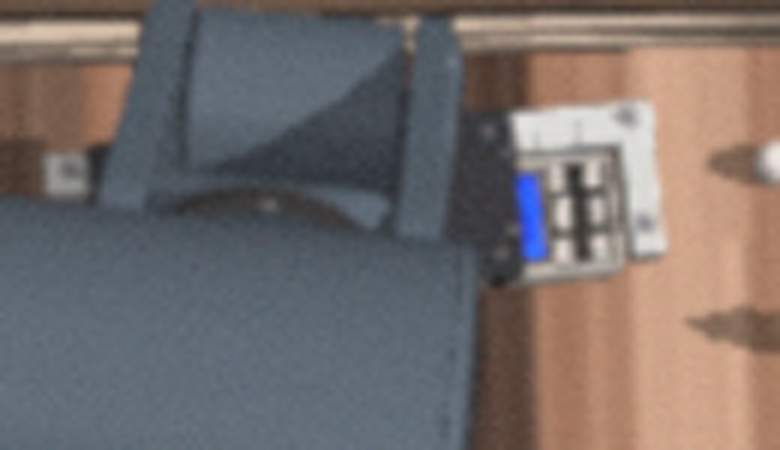

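In the top view a gap of about 1–2 mm remains (crop x about 625 to 630). I'll keep creeping.

>>> jog_arm(rows=[{"dp": [0, -0.8, 0], "turn": [0, 0, 0], "grip": 0}, {"dp": [0, -0.8, 0], "turn": [0, 0, 0], "grip": 0}, {"dp": [0, -0.8, 0], "turn": [0, 0, 0], "grip": 0}])

```text
time_s: 13.45
position: [0.5697, 0.0421, 0.0275]
tcp_rot: [[-0.998, -0.068, 0.0], [-0.068, 0.998, -0.0], [-0.0, -0.0, -1.0]]
force: [-0.5, 2.4, 0.1]
opening: 0.005
```

>>> jog_arm(rows=[{"dp": [0, -0.8, 0], "turn": [0, 0, 0], "grip": 0}, {"dp": [0, -0.8, 0], "turn": [0, 0, 0], "grip": 0}, {"dp": [0, -0.8, 0], "turn": [0, 0, 0], "grip": 0}])

```text
time_s: 13.75
position: [0.5698, 0.0413, 0.0276]
tcp_rot: [[-0.998, -0.068, 0.0], [-0.068, 0.998, -0.0], [-0.0, -0.0, -1.0]]
force: [-1.5, 3.1, -0.7]
opening: 0.003
```

>>> jog_arm(rows=[{"dp": [0, -0.8, 0], "turn": [0, 0, 0], "grip": 0}, {"dp": [0, -0.8, 0], "turn": [0, 0, 0], "grip": 0}, {"dp": [0, -0.8, 0], "turn": [0, 0, 0], "grip": 0}])

```text
time_s: 14.05
position: [0.5698, 0.0408, 0.0276]
tcp_rot: [[-0.998, -0.068, 0.0], [-0.068, 0.998, 0.0], [-0.0, 0.0, -1.0]]
force: [0.4, 4.3, -0.7]
opening: 0.007
```

>>> jog_arm(rows=[{"dp": [0, -0.8, 0], "turn": [0, 0, 0], "grip": 0}, {"dp": [0, -0.8, 0], "turn": [0, 0, 0], "grip": 0}, {"dp": [0, -0.8, 0], "turn": [0, 0, 0], "grip": 0}])

```text
time_s: 14.35
position: [0.5697, 0.0408, 0.0276]
tcp_rot: [[-0.998, -0.068, 0.0], [-0.068, 0.998, 0.001], [-0.0, 0.001, -1.0]]
force: [0.8, 7.4, -0.1]
opening: 0.004
```

>>> jog_arm(rows=[{"dp": [0, -0.8, 0], "turn": [0, 0, 0], "grip": 0}, {"dp": [0, -0.8, 0], "turn": [0, 0, 0], "grip": 0}, {"dp": [0, -0.8, 0], "turn": [0, 0, 0], "grip": 0}])

```text
time_s: 14.65
position: [0.5698, 0.0407, 0.0276]
tcp_rot: [[-0.998, -0.067, 0.0], [-0.067, 0.998, 0.002], [-0.0, 0.002, -1.0]]
force: [0.1, 9.7, -1.0]
opening: 0.008
```

It has stalled at 10 N, so the scale is seated. I'll release straight back, lift and inspect.

>>> jog_arm(rows=[{"dp": [0, 2, 0], "turn": [0, 0, 0], "grip": 0}, {"dp": [0, 8, 0], "turn": [0, 0, 0], "grip": 0}, {"dp": [0, 18, 0], "turn": [0, 0, 0], "grip": 0}, {"dp": [0, 25, -10], "turn": [0, 0, 0], "grip": 0}, {"dp": [0, 25, -40], "turn": [0, 0, 0], "grip": 0}, {"dp": [0, 25, -80], "turn": [0, 0, 0], "grip": 0}, {"dp": [40, 45, -110], "turn": [0, 0, 0], "grip": 0}, {"dp": [80, 80, -110], "turn": [0, 0, 0], "grip": 0}, {"dp": [115, 115, -110], "turn": [0, 0, 0], "grip": 0}, {"dp": [120, 155, -110], "turn": [0, 0, 0], "grip": 0}])

```text
time_s: 15.65
position: [0.4343, 0.1854, 0.1384]
tcp_rot: [[-0.998, -0.067, -0.005], [-0.067, 0.998, -0.001], [0.005, -0.001, -1.0]]
force: [0.7, -0.3, -0.3]
opening: 0.004
```

>>> jog_arm(rows=[{"dp": [0, 40, 0], "turn": [0, 0, 0], "grip": 0}, {"dp": [0, 60, 0], "turn": [0, 0, 0], "grip": 0}, {"dp": [0, 60, 0], "turn": [0, 0, 0], "grip": 0}])

```text
time_s: 15.95
position: [0.4354, 0.248, 0.1385]
tcp_rot: [[-0.997, -0.073, 0.003], [-0.073, 0.997, 0.001], [-0.003, 0.001, -1.0]]
force: [0.3, -0.5, -0.6]
opening: 0.002
```

```bash
python3 - <<'E'
from h import *
snap('scene','s10');snap('top','t10')
plan(-.036,.060,.025)
im=cv2.imread('pics/s10.png')
cv2.imwrite('pics/c13.png',cv2.resize(im[170:250,240:360],None,fx=6,fy=6,interpolation=cv2.INTER_CUBIC))
im=cv2.imread('pics/t10.png')
cv2.imwrite('pics/c14.png',cv2.resize(im[145:205,270:370],None,fx=8,fy=8,interpolation=cv2.INTER_CUBIC))
E
```

```text
t 16.05 fence now [[-156.1  266.9]] z 0.138 F [ 0.9  0.5 -0.1] op 0.008254859491307057
dp [-119.8 -207.   113.2] turn [-0.03  0.04  0.06]
```

View pics/c13.png

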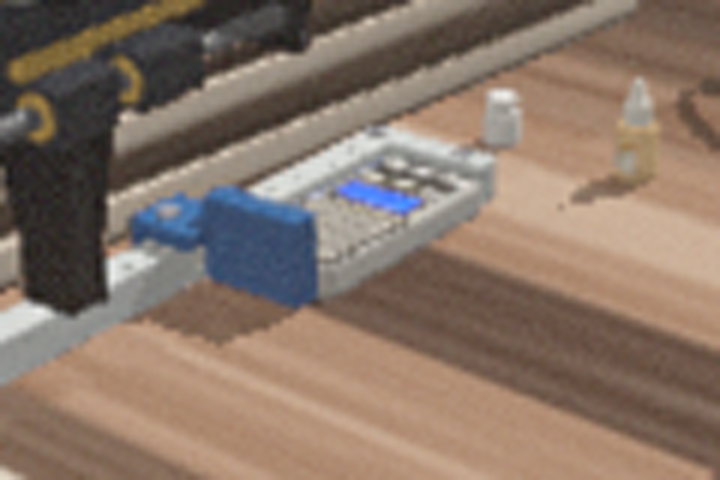

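View pics/c14.png

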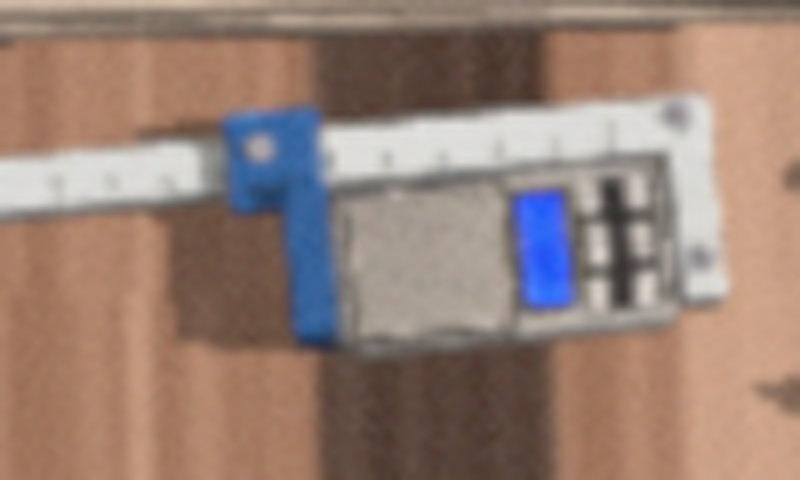

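View pics/t10.png

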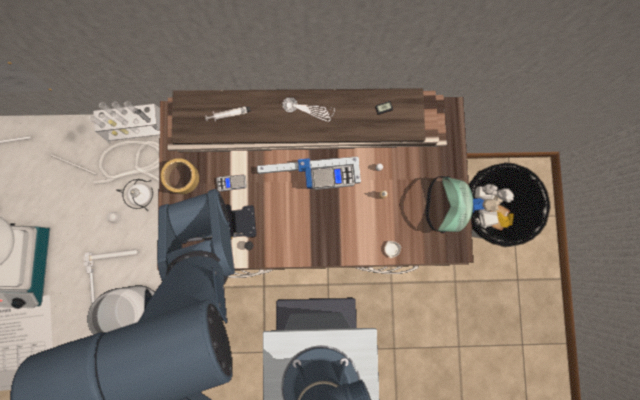

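```bash
python3 - <<'E'
from h import *
def edge(fn,cols,r0,r1,pol):
    g=cv2.GaussianBlur(cv2.cvtColor(np.load(f'pics/{fn}.npz')['im'],cv2.COLOR_RGB2GRAY).astype(float),(0,0),.8)
    o=[]
    for c in cols:
        b=r0+(r1-r0)*(c-cols[0])/(cols[-1]-cols[0]); rr=np.arange(int(b)-4,int(b)+5)
        d=pol*np.gradient(g[rr,c]); i=np.argmax(d[1:-1])+1
        o.append((c,rr[i]+.5*(d[i-1]-d[i+1])/(d[i-1]-2*d[i]+d[i+1])))
    return np.array(o)
for fn,cols,r0,r1 in(('t4',np.arange(304,340,2),189,186),('t10',np.arange(316,352,2),188.5,185.5)):
    q=fr(pl(fn,edge(fn,cols,r0,r1,-1),.008),O,TH)*1000
    k=np.polyfit(q[:,1],q[:,0],1);print('scale front',fn,k.round(4),q[:,0].round(1))
# rail rear edge
for fn in('t4','t10'):
    q=fr(pl(fn,edge(fn,np.arange(315,352,2),161.5,158.5,1),.022),O,TH)*1000
    print('rail back',np.polyfit(q[:,1],q[:,0],1).round(4),q[:,0].round(1))
E
```

```text
scale front t4 [  0.0806 -57.1936] [-52.4 -52.3 -53.6 -55.9 -56.6 -57.2 -52.9 -53.2 -55.7 -59.1 -59.8 -59.9
 -59.9 -59.5 -58.8 -59.8 -60.4 -59.2]
scale front t10 [ 2.36000e-02 -5.60892e+01] [-52.9 -53.7 -55.8 -56.3 -59.1 -60.3 -53.6 -55.9 -56.4 -58.8 -59.3 -58.6
 -57.7 -57.3 -56.1 -58.  -58.3 -55.2]
rail back [-2.4000e-03  2.1626e+01] [21.4 21.  21.1 22.1 22.1 21.8 21.4 21.4 22.4 22.5 22.1 21.7 21.1 21.7
 22.5 22.1 21.5 21.1 21.7]
rail back [-1.50000e-03  2.16244e+01] [21.4 21.1 21.1 22.  22.1 21.7 21.5 21.4 22.3 22.4 22.1 21.7 21.2 21.6
 22.3 22.2 21.5 20.9 21.6]
```

Edge fits at this resolution are too noisy to rule out a 1 mm gap. A light two-finger touch will tell, since earlier contact with the flush scale came at fence x = -72.4.

```bash
python3 - <<'E'
from h import *
plan(-.105,-.033,.12)
E
```

```text
t 16.05 fence now [[-156.1  266.9]] z 0.138 F [ 0.9  0.5 -0.1] op 0.008254859491307057
dp [ -50.8 -300.    18.2] turn [-0.03  0.04  0.06]
```

>>> jog_arm(rows=[{"dp": [0, -40, 0], "turn": [0, 0, 0], "grip": 0.7}, {"dp": [0, -80, 0], "turn": [0, 0, 0], "grip": 0.7}, {"dp": [0, -120, 0], "turn": [0, 0, 0], "grip": 0.7}, {"dp": [0, -160, 0], "turn": [0, 0, 0], "grip": 0.7}, {"dp": [-10, -200, 0], "turn": [0, 0, 0], "grip": 0.7}, {"dp": [-25, -240, 0], "turn": [0, 0, 0], "grip": 0.7}, {"dp": [-40, -275, 5], "turn": [0, 0, 0], "grip": 0.7}, {"dp": [-50, -300, 15], "turn": [0, 0, 0], "grip": 0.7}, {"dp": [-50, -300, 40], "turn": [0, 0, 0], "grip": 0.7}, {"dp": [-50, -300, 60], "turn": [0, 0, 0], "grip": 0.7}])

```text
time_s: 17.05
position: [0.5058, -0.0535, 0.0771]
tcp_rot: [[-0.998, -0.064, 0.001], [-0.064, 0.998, -0.001], [-0.001, -0.001, -1.0]]
force: [-0.4, -0.4, 0.2]
opening: 0.69
```

>>> jog_arm(rows=[{"dp": [0, 0, 20], "turn": [0, 0, 0], "grip": 0.7}, {"dp": [0, 0, 40], "turn": [0, 0, 0], "grip": 0.7}, {"dp": [0, 0, 58], "turn": [0, 0, 0], "grip": 0.7}, {"dp": [0, 0, 61], "turn": [0, 0, 0], "grip": 0.7}, {"dp": [0, 0, 61], "turn": [0, 0, 0], "grip": 0.7}, {"dp": [0, 0, 61], "turn": [0, 0, 0], "grip": 0.7}])

```text
time_s: 17.65
position: [0.5061, -0.0513, 0.0173]
tcp_rot: [[-0.998, -0.067, 0.001], [-0.067, 0.998, -0.0], [-0.001, -0.001, -1.0]]
force: [0.4, -0.0, 0.3]
opening: 0.701
```

```bash
python3 - <<'E'
from h import *
plan(-.0755,-.033,.0165)
E
```

```text
t 17.65 fence now [[-106.   -34.1]] z 0.0173 F [ 0.4 -0.   0.3] op 0.7011943981701195
dp [-30.5   1.1   0.8] turn [-0.03  0.06 -0.1 ]
```

>>> jog_arm(rows=[{"dp": [-8, 0, 0.5], "turn": [0, 0, 0], "grip": 0.7}, {"dp": [-16, 0, 0.5], "turn": [0, 0, 0], "grip": 0.7}, {"dp": [-24, 0, 0.5], "turn": [0, 0, 0], "grip": 0.7}, {"dp": [-29, 0, 0.5], "turn": [0, 0, 0], "grip": 0.7}, {"dp": [-30.5, 0, 0.5], "turn": [0, 0, 0], "grip": 0.7}, {"dp": [-30.5, 0, 0.5], "turn": [0, 0, 0], "grip": 0.7}])

```text
time_s: 18.25
position: [0.5364, -0.0484, 0.016]
tcp_rot: [[-0.998, -0.068, -0.0], [-0.068, 0.998, -0.0], [0.0, -0.0, -1.0]]
force: [-0.2, 0.7, 0.5]
opening: 0.701
```

>>> jog_arm(rows=[{"dp": [-1, 0, 0], "turn": [0, 0, 0], "grip": 0.7}, {"dp": [-2, 0, 0], "turn": [0, 0, 0], "grip": 0.7}, {"dp": [-2, 0, 0], "turn": [0, 0, 0], "grip": 0.7}])

```text
time_s: 18.55
position: [0.5382, -0.0484, 0.016]
tcp_rot: [[-0.998, -0.068, -0.0], [-0.068, 0.998, 0.0], [0.0, 0.0, -1.0]]
force: [0.6, -0.8, -0.1]
opening: 0.699
```

```bash
python3 - <<'E'
from h import *
plan(-.0725,-.033,.0165)
E
```

```text
t 18.55 fence now [[-73.8 -33.4]] z 0.016 F [ 0.6 -0.8 -0.1] op 0.6994138309295495
dp [-1.3  0.4 -0.5] turn [ 0.   -0.01 -0.05]
```

>>> jog_arm(rows=[{"dp": [-1, 0, 0], "turn": [0, 0, 0], "grip": 0.7}, {"dp": [-1, 0, 0], "turn": [0, 0, 0], "grip": 0.7}, {"dp": [-1, 0, 0], "turn": [0, 0, 0], "grip": 0.7}])

```text
time_s: 18.85
position: [0.5392, -0.0484, 0.0161]
tcp_rot: [[-0.998, -0.068, -0.0], [-0.068, 0.998, -0.0], [0.0, -0.0, -1.0]]
force: [-0.8, 0.2, 0.2]
opening: 0.698
```

>>> jog_arm(rows=[{"dp": [-1, 0, 0], "turn": [0, 0, 0], "grip": 0.7}, {"dp": [-1, 0, 0], "turn": [0, 0, 0], "grip": 0.7}, {"dp": [-1, 0, 0], "turn": [0, 0, 0], "grip": 0.7}])

```text
time_s: 19.15
position: [0.5398, -0.0482, 0.016]
tcp_rot: [[-0.998, -0.068, -0.001], [-0.068, 0.998, 0.0], [0.001, 0.0, -1.0]]
force: [-1.0, -0.8, 0.7]
opening: 0.701
```

>>> jog_arm(rows=[{"dp": [-1, 0, 0], "turn": [0, 0, 0], "grip": 0.7}, {"dp": [-1, 0, 0], "turn": [0, 0, 0], "grip": 0.7}, {"dp": [-1, 0, 0], "turn": [0, 0, 0], "grip": 0.7}])

```text
time_s: 19.45
position: [0.54, -0.0481, 0.016]
tcp_rot: [[-0.998, -0.069, -0.003], [-0.069, 0.998, 0.0], [0.003, 0.0, -1.0]]
force: [-5.2, -2.7, 1.7]
opening: 0.697
```

```bash
python3 - <<'E'
from h import *
plan(-.0725,-.033,.0165)
E
```

```text
t 19.45 fence now [[-72.  -33.3]] z 0.016 F [-5.2 -2.7  1.7] op 0.6968787492237439
dp [ 0.5  0.3 -0.5] turn [ 0.03 -0.15 -0.02]
```

Contact came at x = -72.0 with 5 N, in line with the earlier flush contact, so the scale is on the rail. I'll retreat.

>>> jog_arm(rows=[{"dp": [2, 0, 0], "turn": [0, 0, 0], "grip": 0.7}, {"dp": [10, 0, 0], "turn": [0, 0, 0], "grip": 0.7}, {"dp": [25, 0, 0], "turn": [0, 0, 0], "grip": 0.7}, {"dp": [40, 0, -20], "turn": [0, 0, 0], "grip": 0.7}, {"dp": [50, 0, -55], "turn": [0, 0, 0], "grip": 0.7}, {"dp": [60, 20, -95], "turn": [0, 0, 0], "grip": 0.7}, {"dp": [75, 60, -120], "turn": [0, 0, 0], "grip": 0.7}, {"dp": [80, 105, -120], "turn": [0, 0, 0], "grip": 0.7}, {"dp": [80, 150, -120], "turn": [0, 0, 0], "grip": 0.7}, {"dp": [80, 195, -120], "turn": [0, 0, 0], "grip": 0.7}])

```text
time_s: 20.45
position: [0.4485, 0.1425, 0.1368]
tcp_rot: [[-0.998, -0.067, 0.004], [-0.067, 0.998, 0.001], [-0.004, 0.001, -1.0]]
force: [1.0, -0.0, -0.5]
opening: 0.697
```

>>> jog_arm(rows=[{"dp": [0, 40, 0], "turn": [0, 0, 0], "grip": 0.7}, {"dp": [0, 80, 0], "turn": [0, 0, 0], "grip": 0.7}, {"dp": [0, 100, 0], "turn": [0, 0, 0], "grip": 0.7}, {"dp": [0, 100, 0], "turn": [0, 0, 0], "grip": 0.7}, {"dp": [0, 100, 0], "turn": [0, 0, 0], "grip": 0.7}])

```text
time_s: 20.95
position: [0.4413, 0.2408, 0.136]
tcp_rot: [[-0.998, -0.069, 0.001], [-0.069, 0.998, 0.0], [-0.001, 0.0, -1.0]]
force: [0.2, -0.7, -0.8]
opening: 0.702
```

```bash
python3 - <<'E'
from h import *
snap('scene','s11');snap('top','t11')
plan(-.036,.060,.025)
a=cv2.resize(cv2.imread('pics/s11.png')[175:235,250:350],None,fx=6,fy=5,interpolation=cv2.INTER_CUBIC)
b=cv2.resize(cv2.imread('pics/t11.png')[145:205,270:370],None,fx=6,fy=5,interpolation=cv2.INTER_CUBIC)
cv2.imwrite('pics/c15.png',np.vstack([a,b]))
f=lambda n:cv2.GaussianBlur(np.load(f'pics/{n}.npz')['im'],(3,3),0).astype(int)
d=abs(f('t11')-f('t0')).max(2)>40
n,l,st,c=cv2.connectedComponentsWithStats(d.astype(np.uint8));print([x.tolist() for x in st[1:] if x[4]>8])
E
```

```text
t 21.05 fence now [[-150.5  260.8]] z 0.136 F [ 0.4 -0.6  0.6] op 0.702213798132661
dp [-114.9 -200.5  111. ] turn [-0.01  0.   -0.12]
[[291, 158, 63, 31, 1256], [264, 161, 21, 31, 539], [218, 186, 4, 5, 16], [306, 187, 38, 25, 585], [335, 187, 5, 10, 36], [167, 191, 49, 46, 1168], [219, 193, 7, 20, 37], [303, 192, 5, 3, 10], [294, 194, 13, 21, 131], [177, 200, 5, 4, 13], [164, 202, 4, 3, 9], [218, 202, 40, 67, 1211], [253, 204, 3, 5, 10], [20, 230, 216, 170, 16932], [198, 239, 15, 9, 79], [214, 243, 4, 10, 20], [0, 298, 94, 102, 3867], [265, 353, 7, 5, 22], [343, 370, 18, 12, 116], [17, 378, 16, 9, 89], [314, 381, 19, 4, 38], [351, 385, 7, 4, 20], [364, 384, 5, 5, 15], [364, 392, 7, 8, 41]]
```

View pics/c15.png

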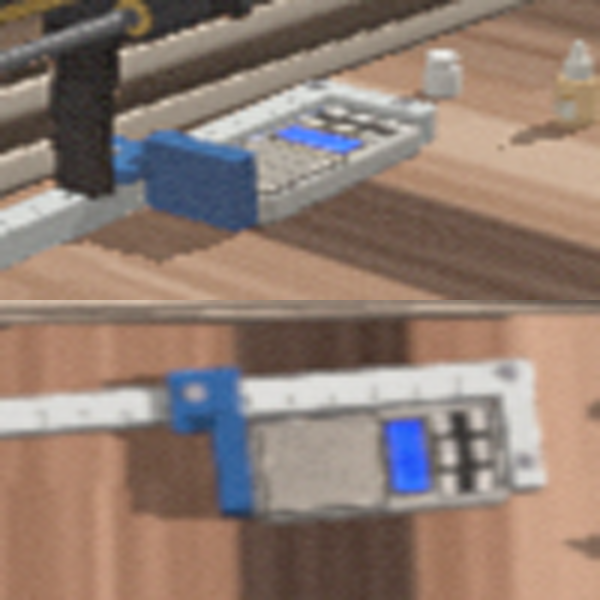

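The scale sits snug between the blue stop and the end stop, against the rail, and no bystander in view has moved. Handing in.

```bash
python3 -c "
from rig import bot
print(bot.hand_in(), bot.read_state()['time_s'])"
```

```text
the job is handed in; nothing more can be done
the job is handed in; nothing more can be done
```

The scale is home: flush against the rail and held between the blue sliding stop and the fixed end stop. I handed the job in at about 21 s, with the arm clear of everything.

- **Scale to rail:** I pushed it with two open fingers until it stalled against the rail at about 5 N.
- **Blue stop:** I pushed it along the rail with closed fingers. Movement stopped at about 10 N, with the scale against the end stop.
- **Extra touch:** I then pressed the scale's long side toward the rail again at about 5 N, because the pictures could not rule out a 1 mm gap. Contact came at fence x = -72.0 mm, against -72.4 mm when it was first flush. That press may have moved it by up to about half a millimetre.

**Last checks:** the final top and scene views show no visible gap at the rail or either stop, and no bystander in view has moved. Two checks were weaker:
- **Edge fits:** line fits to the scale's edge in the top view were too noisy to confirm the seating, so it rests on contact and force.
- **Lamp and rubber stopper:** the arm partly hid them in the last top picture, so I could not check them there. The moves were planned to pass clear of both.

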